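Complete the ring stacker for the next child's hearing test

TASK

Set up the ring-stacking toy for the next child's hearing test. The big red ring is already on the spindle: thread the two loose rings over the spindle in order of size, first the medium yellow one down onto the red, then the small blue one on top, so that all three lie flat on one another.

Things in the scene. Friction and masses are not known exactly. Their poses are not given: they have to be found in the camera images.
- stand: ring stacker's stand of pale wood, firmly in place on the desk: round base 84 mm across whose top is 14 mm above the desk, with an upright spindle in its middle, 12 mm thick, with a rounded top 90 mm above the desk; origin on the spindle's axis at desk height, z up the spindle
- red_ring: big red plastic ring, loose, 74 mm outside diameter, 22 mm high, 26 mm hole, already threaded on the spindle and lying on the stand's base, so that its top is 36 mm above the desk; origin at the centre of its underside, z is its axis; it stays where it is
- yellow_ring: loose yellow (medium) plastic ring lying flat on the desk at the start, 58 mm outside diameter, 22 mm high, with a round hole of 26 mm through it; origin at the centre of its underside, on its axis; z is its axis. It is gripped across its outside from above. Rough mass 50 g
- blue_ring: loose blue (small) plastic ring lying flat on the desk at the start, 44 mm outside diameter, 22 mm high, with a round hole of 26 mm through it; origin at the centre of its underside, on its axis; z is its axis. It is gripped across its outside from above. Rough mass 30 g
Not all that is in view belongs to the job. There is more than one size of the red_ring; the job needs the larger. Several things look just like the yellow_ring: the one meant starts farthest to the robot's left.

How it is judged:
By the outcome, as a careful person would: the job done as asked, in the order asked, and still so for the second after the job is handed in, with the robot touching nothing.
It also fails if it takes over 53 s, if anything falls off the work surface, if the arm or the gripper's body presses on something with over 40 N, if the wrist force passes 120 N, or if a joint passes its speed limit or range.

ROBOT

A 7-joint arm with a two-finger parallel gripper is mounted at the origin on a cart in front of the work surface, level with it; the furniture and walls round the work are solid. World frame = base frame: x ahead of the robot, y to its left, z up, the work surface at z = 0. Lengths are in m, angles in rad, forces in N, time in s.
With the tool pointing down it reaches from about 0.425 to 0.925 m from the base axis. Payload 6.8 kg.
Tool frame: the origin (TCP) lies on the centre line of the jaws, within the pads' length; the fingertips stand r.nose_length ahead of it and the grasp point (between the pads) is the TCP (r.nose_length is the distance from the TCP to the fingertips, in m); z points along the fingers, y is the line along which they close (so a half turn about z gives the same grasp; the last joint's range is limited). The gripper opens to 85 mm and grips with 20 to 120 N. Pads are 22 mm wide; open, the fingers measure 114 mm over their backs; the gripper's body (76 mm by 85 mm) begins 54 mm behind the grasp point. The pads swing forward as they close: fully open they stand 13 mm farther back than shut.
Start: joints at [-1.26, 0.477, 0.022, 1.555, -0.011, 1.109, -0.083], TCP at [0.274, 0.617, 0.222] pointing down, gripper open.
Joint ranges: [-2.96, 2.96], [-0.34, 2.1], [-1.41, 1.46], [0.24, 2.44], [-1.37, 4.51], [0.17, 1.92], [-2.96, 2.96]. Speed limits (rad/s): [2.39, 2.39, 3.14, 3.14, 3.14, 3.14, 3.14].

INTERFACE

Orientations are given as [roll, pitch, yaw] about the fixed x, y, z axes, in that order (R = Rz(yaw) Ry(pitch) Rx(roll)).
In Python, from station import r gives the robot as it stands. Calls block until the motion is done:
- r.move_to(position, orientation): joint-space move of the TCP to a pose.
- r.move_linear(position, frame=None, max_speed=0.15, max_force=None): straight line of the TCP; frame=None keeps the orientation; max_speed is the mean speed in m/s. With max_force (N) it stops when the force on the tool has changed by that much, and returns True; else False.
- r.goto_joints(angles): joint-space move.
- r.command_gripper(opening): opening from 0.0 (shut) to 1.0 (fully open); the grip force is fixed at half the most; returns when the fingers have stopped.
- r.sleep(seconds).
- r.solve_ik(position, orientation): joint angles nearest the present ones, or None.
- r.observe(): the state.
- r.get_image(name): name is "scene" or "top" or "wrist"; returns a dict with "color" (400x640x3 uint8, red, green, blue), "depth" (400x640 float32, m along the optical axis (not along the pixel's ray), 0 where there is no reading), "fx", "fy", "cx", "cy" (pixels), "xyz" and "rotation" of the camera in the world. Camera axes: x right, y up, looking along -z (the intrinsics and any distortion apply to the point x, -y, -z); pixel columns grow to the right and rows downward; lengths in m; the calibration is good to about 2 mm. A picture is of the moment at which its call begins.
A pose or a line that the arm cannot do raises r.IKError and nothing moves.
- r.close_job(): hands the job in; it is judged then, once.
The state is a dict: "time": time; "qpos": joint angles; "joint_velocities": joint speeds; "joint_efforts": joint torques, N m; "eef_pos": TCP position; "orientation": TCP orientation; "ft_force": force on the tool from outside, world axes, zero at the start; "ft_torque": the same for the moment, N m; "finger_gap": opening from 0.0 (shut) to 1.0 (fully open); "finger_force": force on a finger pad.
Only numpy, scipy, OpenCV 4.12 (cv2) and the standard library are available. Lean on these libraries where they do the work, as an engineer would, in place of code of your own. Each camera call takes 0.05 s, during which the arm holds its last target. There are 200 camera calls.

## Working session

There is one attempt and no reset: what is moved stays moved. The work goes in short steps, each a Python script; the robot and the scene stay as the last script left them, time stands still between calls to the robot, and variables do not carry over. Pictures are saved under pics/ and viewed, at most 10 in all, crops included, and the job is handed in when it is done.

```bash
mkdir -p pics; ls; python3 - <<'E'
from station import r
import cv2,numpy as np
for n in("top","scene"):
    im=r.get_image(n); np.savez(f"{n}.npz",**im); cv2.imwrite(f"pics/{n}.png",im["color"][...,::-1]); print(n,im["xyz"],im["rotation"],im["fx"],im["cx"],im["cy"],[k for k in im])
o=r.observe();print(o["time"],o["orientation"],o["finger_gap"],r.nose_length)
E
```

```text
pics
top [ 0.25091346 -0.09405334  1.52355591] [ 0.19648511  0.01503965 -1.58633978] 510.43544852719515 313.56970876849465 202.35392251455767 ['color', 'depth', 'fx', 'fy', 'cx', 'cy', 'xyz', 'rotation']
scene [-0.29350296 -0.52033957  1.00032561] [ 0.77355171 -0.01385593 -1.06451193] 464.65966772401976 316.4451055409386 199.69990769232376 ['color', 'depth', 'fx', 'fy', 'cx', 'cy', 'xyz', 'rotation']
0.1 [-3.13999649e+00  1.05778186e-04  2.72284559e+00] 0.9966182651295633 0.019
```

View pics/top.png

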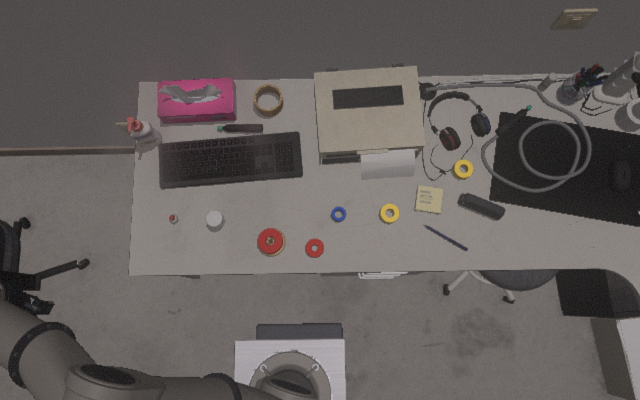

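View pics/scene.png

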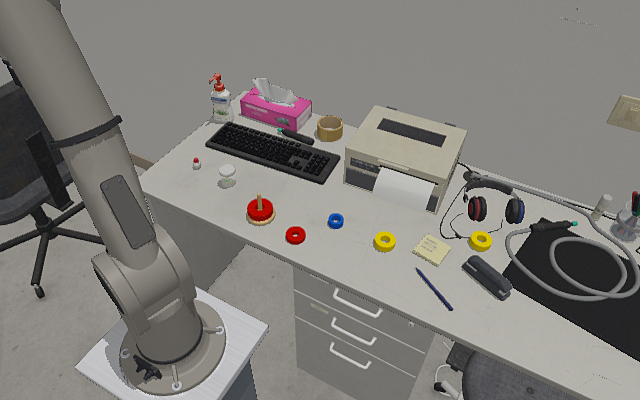

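The top picture shows the stand with the large red ring at (271,241) and a smaller red decoy at (315,248). The blue ring is at (339,214). Image left is +y, so of the two yellow rings at (389,213) and (464,169), the one at (389,213) is farthest left and is the one meant. The tape roll at (268,99) is brown and larger, so it doesn't match. Next I'll measure and check with a crop.

```bash
cat > h.py <<'E'
import numpy as np,cv2
from scipy.spatial.transform import Rotation as R
from scipy.optimize import least_squares
HUE=dict(red=[(0,6),(174,180)],yellow=[(22,33)],blue=[(100,125)])
def world(im):
    v,u=np.mgrid[:400,:640]; d=im["depth"]
    p=np.stack([(u-im["cx"])/im["fx"]*d,-(v-im["cy"])/im["fy"]*d,-d],-1)
    return p@R.from_euler("xyz",im["rotation"]).as_matrix().T+im["xyz"]
def rings(im,col,zlo=.008,zhi=.12,amin=60):
    """components of a colour: pixel centre, area, xyz of circle round top-surface points"""
    hsv=cv2.cvtColor(im["color"],cv2.COLOR_RGB2HSV);H=hsv[...,0]
    m=np.any([(H>=a)&(H<=b) for a,b in HUE[col]],axis=0)&(hsv[...,1]>140)&(hsv[...,2]>50)
    W=world(im); m&=(im["depth"]>0)&(W[...,2]>zlo)&(W[...,2]<zhi)
    n,lab,st,c=cv2.connectedComponentsWithStats(m.astype(np.uint8),connectivity=8); out=[]
    for i in range(1,n):
        if st[i,4]<amin: continue
        P=W[lab==i]; zt=np.percentile(P[:,2],80); T=P[P[:,2]>zt-.006]
        (cx,cy),rad=cv2.minEnclosingCircle(T[:,:2].astype(np.float32))
        out.append((c[i].round(),int(st[i,4]),np.round([cx,cy,zt],4),round(rad*2,4),np.median(T[:,:2],0).round(4)))
    return out
E
python3 - <<'E'
from h import *
for n in("top","scene"):
    im=dict(np.load(n+".npz"))
    for c in HUE:
        for o in rings(im,c): print(n,c,*o)
    if n=="top":cv2.imwrite("pics/crop.png",cv2.resize(im["color"][130:270,240:500,::-1],None,fx=3,fy=3,interpolation=cv2.INTER_CUBIC))
E
```

```text
top red [270. 241.] 393 [0.4358 0.0538 0.0386] 0.0717 [0.4338 0.0533]
top red [315. 247.] 206 [ 0.4152 -0.0767  0.0195] 0.0526 [ 0.414  -0.0779]
top yellow [463. 169.] 199 [ 0.6451 -0.5296  0.0243] 0.0589 [ 0.6455 -0.5301]
top yellow [389. 213.] 192 [ 0.5147 -0.301   0.0242] 0.0557 [ 0.515  -0.3015]
top blue [338. 214.] 61 [ 0.5142 -0.1494  0.0243] 0.0394 [ 0.5108 -0.1451]
scene red [260. 210.] 418 [0.4313 0.0524 0.0362] 0.0747 [0.4263 0.0476]
scene red [295. 234.] 234 [ 0.4118 -0.0794  0.0174] 0.0571 [ 0.4093 -0.0795]
scene yellow [385. 240.] 295 [ 0.5105 -0.3021  0.0229] 0.0595 [ 0.5095 -0.3032]
scene yellow [481. 240.] 301 [ 0.6428 -0.5314  0.0229] 0.0588 [ 0.6397 -0.533 ]
scene blue [335. 220.] 138 [ 0.51   -0.1518  0.0223] 0.0446 [ 0.5086 -0.1529]
```

View pics/crop.png

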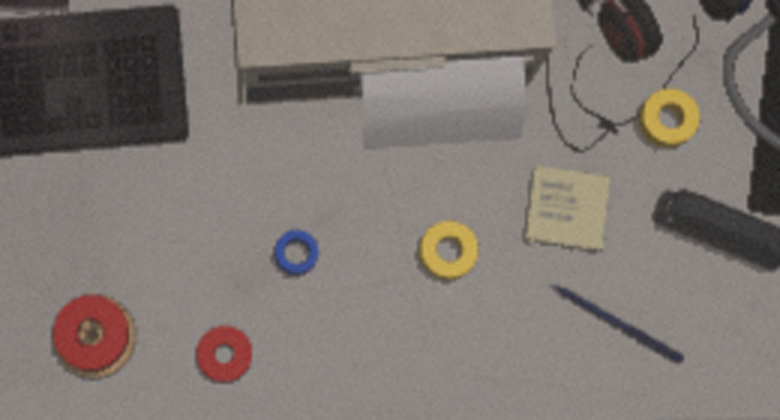

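Confirmed: the ring at top-image (389,213) is the leftmost yellow, at about (0.512,-0.302), with an outside diameter of about 58 mm. The stand carries the larger red ring. Before moving, I'll check which yaws are reachable.

```bash
python3 - <<'E'
from station import r
import numpy as np
pts={"y":(.512,-.302,[.2,.023]),"b":(.512,-.151,[.2,.023]),"s":(.433,.053,[.22,.16,.125,.058])}
for k,(x,y,zs) in pts.items():
  for yaw in np.arange(-180,180,30):
    q=[r.solve_ik([x,y,z],[np.pi,0,np.radians(yaw)]) for z in zs]
    print(k,yaw,[None if a is None else np.round(a,1).tolist() for a in q] if yaw%90==0 else [a is not None for a in q])
E
```

```text
y -180 [[-0.3, 0.6, 1.1, 1.8, -0.6, 1.1, 2.5], [0.1, 0.6, 0.4, 1.9, -0.4, 0.7, 2.4]]
y -150 [True, True]
y -120 [True, True]
y -90 [[-0.4, 0.7, 1.3, 1.8, -0.7, 1.2, -2.0], [-0.3, 1.1, 1.3, 1.9, -1.2, 1.1, -1.7]]
y -60 [True, True]
y -30 [True, True]
y 0 [[-0.2, 0.5, 0.8, 1.8, -0.4, 1.0, -0.8], [-0.1, 0.8, 0.8, 1.9, -0.8, 0.8, -0.5]]
y 30 [True, True]
y 60 [True, True]
y 90 [[-0.2, 0.5, 0.8, 1.8, -0.4, 1.0, 0.8], [-0.1, 0.8, 0.8, 1.9, -0.8, 0.8, 1.1]]
y 120 [True, True]
y 150 [True, True]
b -180 [[-0.4, 0.3, 0.7, 2.0, -0.3, 1.0, 2.0], [-0.1, 0.5, 0.3, 2.1, -0.3, 0.6, 2.0]]
b -150 [True, True]
b -120 [True, True]
b -90 [[-0.7, 0.6, 1.3, 2.0, -0.6, 1.1, -2.3], [-0.7, 1.0, 1.3, 2.1, -1.2, 1.1, -1.9]]
b -60 [True, True]
b -30 [True, True]
b 0 [[-0.6, 0.4, 1.0, 2.0, -0.4, 1.0, -1.0], [-0.3, 0.6, 0.6, 2.1, -0.6, 0.6, -0.9]]
b 30 [True, True]
b 60 [True, True]
b 90 [[-0.5, 0.4, 0.9, 2.0, -0.3, 1.0, 0.5], [-0.3, 0.6, 0.6, 2.1, -0.6, 0.6, 0.7]]
b 120 [True, True]
b 150 [True, True]
s -180 [[-0.6, 0.1, 0.4, 2.1, -0.0, 1.0, 1.3], [-0.6, 0.2, 0.3, 2.2, -0.1, 0.8, 1.4], [-0.5, 0.2, 0.3, 2.2, -0.1, 0.7, 1.4], [-0.4, 0.4, 0.2, 2.3, -0.1, 0.5, 1.4]]
s -150 [True, True, True, True]
s -120 [True, True, True, True]
s -90 [[-0.4, 0.1, 0.1, 2.1, -0.0, 1.0, 2.9], [-0.3, 0.2, 0.1, 2.2, -0.0, 0.8, 2.9], [-0.3, 0.2, 0.0, 2.2, -0.0, 0.7, 2.9], [-0.2, 0.3, -0.1, 2.2, 0.1, 0.6, 2.8]]
s -60 [True, True, True, True]
s -30 [True, True, True, True]
s 0 [[-1.0, 0.1, 0.7, 2.1, -0.1, 1.0, -1.8], [-0.9, 0.2, 0.8, 2.2, -0.2, 0.8, -1.6], [-0.9, 0.3, 0.8, 2.2, -0.3, 0.7, -1.5], [-0.8, 0.4, 0.7, 2.3, -0.5, 0.6, -1.3]]
s 30 [True, True, True, True]
s 60 [True, True, True, True]
s 90 [[-0.8, 0.1, 0.5, 2.1, -0.0, 1.0, -0.2], [-0.7, 0.2, 0.5, 2.2, -0.1, 0.8, -0.1], [-0.7, 0.2, 0.5, 2.2, -0.2, 0.7, -0.1], [-0.6, 0.4, 0.4, 2.3, -0.3, 0.6, 0.0]]
s 120 [True, True, True, True]
s 150 [True, True, True, True]
```

```bash
python3 - <<'E'
from station import r
from h import *
D=[np.pi,0,np.pi/2]
r.move_to([.46,.053,.27],D)
ims=[]
for n,p in(("ws",None),("wb",[.512,-.151,.24]),("wy",[.512,-.302,.22])):
    if p: r.move_to(p,D)
    im=r.get_image("wrist"); np.savez(n+".npz",**im); ims.append(im["color"][...,::-1])
    print(n,r.observe()["eef_pos"],im["xyz"],im["rotation"],im["fx"])
    for c in HUE:
        for o in rings(im,c): print(c,*o)
cv2.imwrite("pics/w.png",cv2.resize(np.vstack(ims),(320,600)))
print(r.observe()["time"])
E
```

```text
ws [0.46019555 0.05416321 0.26991429] [0.45943536 0.13641933 0.42129498] [-3.24042855e-01 -3.18419422e-04  1.73888139e-03] 278.64517709833984
red [299. 167.] 1801 [0.4335 0.0545 0.0359] 0.0736 [0.4348 0.057 ]
red [289. 244.] 765 [ 0.412  -0.0759  0.0164] 0.0559 [ 0.4125 -0.0739]
yellow [344. 342.] 120 [ 0.51   -0.2826  0.0168] 0.0433 [ 0.5084 -0.2748]
blue [349. 284.] 431 [ 0.5125 -0.1493  0.0214] 0.0442 [ 0.512  -0.1474]
wb [ 0.51241164 -0.14874735  0.23990463] [ 0.51165902 -0.0673709   0.3912483 ] [-3.22989976e-01  2.37991066e-04  8.65128623e-04] 278.64517709833984
red [250.  13.] 1518 [0.4337 0.0427 0.0358] 0.0689 [0.4346 0.0329]
red [242. 114.] 1298 [ 0.4127 -0.0764  0.0163] 0.0549 [ 0.4133 -0.0753]
yellow [318. 267.] 965 [ 0.5113 -0.3018  0.0217] 0.0585 [ 0.512  -0.2993]
blue [319. 171.] 552 [ 0.5128 -0.1496  0.0217] 0.0435 [ 0.5131 -0.1488]
wy [ 0.51292254 -0.30004883  0.21992693] [ 0.51184041 -0.21896918  0.37132162] [-3.22856676e-01 -3.05179503e-04  3.06431776e-04] 278.64517709833984
yellow [318. 174.] 1281 [ 0.5121 -0.3016  0.0218] 0.0575 [ 0.5121 -0.3   ]
yellow [397. 319.] 668 [ 0.6431 -0.5309  0.0216] 0.0577 [ 0.6335 -0.5355]
blue [319.  43.] 909 [ 0.5126 -0.1507  0.0218] 0.0432 [ 0.5131 -0.1499]
3.9
```

View pics/w.png

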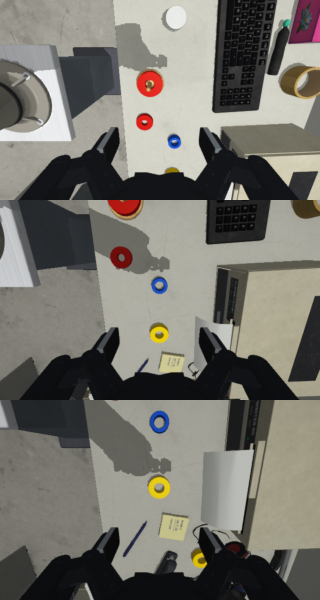

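The wrist views show the stand ring at (299,167) in the first picture, blue at (319,171) in the second and yellow at (318,174) in the third, all unobstructed. Next I'll locate the spindle and grasp the yellow ring.

```bash
python3 - <<'E'
from station import r
from h import *
for n in("ws","top","scene"):
    W=world(dict(np.load(n+".npz"))).reshape(-1,3)
    near=W[np.hypot(W[:,0]-.434,W[:,1]-.054)<.035]
    for lo,hi in((.05,.08),(.08,.1)):
        T=near[(near[:,2]>lo)&(near[:,2]<hi)]
        if len(T): print(n,lo,len(T),T.mean(0).round(4),T.min(0).round(4),T.max(0).round(4))
D=[np.pi,0,np.pi/2]
x,y=.5121,-.3012
r.move_to([x,y,.06],D); r.sleep(.3); print(r.observe()["eef_pos"])
print(r.move_linear([x,y,.023],max_speed=.1,max_force=8)); r.command_gripper(0.)
o=r.observe();print(o["eef_pos"],o["finger_gap"],o["finger_force"],o["time"])
r.move_linear([x,y,.15],max_speed=.15); r.sleep(.2)
o=r.observe();print(o["eef_pos"],o["finger_gap"],o["finger_force"],o["ft_force"],o["time"])
im=r.get_image("wrist"); np.savez("g.npz",**im); cv2.imwrite("pics/g.png",im["color"][...,::-1])
for q in rings(im,"yellow",zhi=.3): print(*q)
E
```

```text
ws 0.05 47 [0.4336 0.0573 0.0657] [0.427  0.053  0.0501] [0.4381 0.059  0.08  ]
ws 0.08 73 [0.4326 0.054  0.0867] [0.4273 0.0482 0.0804] [0.4375 0.0588 0.0901]
top 0.05 7 [0.4321 0.0502 0.0665] [0.4293 0.0473 0.0529] [0.4362 0.0555 0.0767]
top 0.08 14 [0.4352 0.0531 0.0864] [0.4308 0.0483 0.0812] [0.4398 0.057  0.0927]
scene 0.05 35 [0.4298 0.0496 0.0656] [0.4258 0.0444 0.0508] [0.4371 0.0587 0.0799]
scene 0.08 13 [0.4309 0.0502 0.0863] [0.4279 0.0471 0.081 ] [0.4344 0.0542 0.0914]
[ 0.51310055 -0.30144995  0.06138952]
False
[ 0.51207788 -0.301176    0.02299093] 0.0021339042838918695 0.0 6.1667
[ 0.51160537 -0.30095664  0.14911886] -2.0751776792235206e-05 0.0 [ 0.4953024  -0.58201657 -0.53414192] 7.3667
[319. 189.] 1943 [ 0.5117 -0.3017  0.0218] 0.0575 [ 0.512  -0.3001]
```

View pics/g.png

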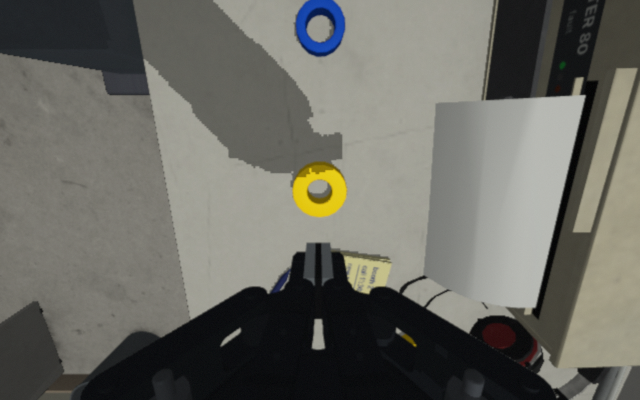

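The picture shows shut fingers (tips at about (318,245)) and the yellow ring still on the desk, unmoved, at (319,189), so the grasp missed. I'll measure the real fingertip position from the depth.

```bash
python3 - <<'E'
from station import r
from h import *
def tip(im,e):
    W=world(im); v,u=np.mgrid[:400,:640]
    T=W[(im["depth"]>0)&(np.abs(W[...,1]-e[1])<.04)&(np.abs(W[...,0]-e[0])<.07)&(W[...,2]>.08)]-e
    lo=np.percentile(T[:,2],1); S=T[T[:,2]<lo+.008]; print("lowest",T[:,2].min().round(4),lo.round(4),"mean",S.mean(0).round(4),S.min(0).round(4),S.max(0).round(4))
o=r.observe(); tip(dict(np.load("g.npz")),o["eef_pos"])
for g in(1.,.85):
    r.command_gripper(g); im=r.get_image("wrist"); o=r.observe(); print(o["finger_gap"],o["time"]); tip(im,o["eef_pos"])
cv2.imwrite("pics/g2.png",im["color"][...,::-1])
E
```

```text
lowest 0.0121 0.0231 mean [-0.0008  0.0096  0.023 ] [-0.0144  0.0064  0.0121] [0.0128 0.0125 0.0311]
0.9996190768865153 8.25
lowest 0.0212 0.0284 mean [-0.0008  0.0043  0.0304] [-0.0568 -0.0113  0.0212] [0.0557 0.0123 0.0364]
0.8529228005106712 8.5917
lowest 0.017 0.025 mean [-0.001   0.0047  0.0266] [-0.0507 -0.0108  0.017 ] [0.0491 0.0122 0.0329]
```

View pics/g2.png

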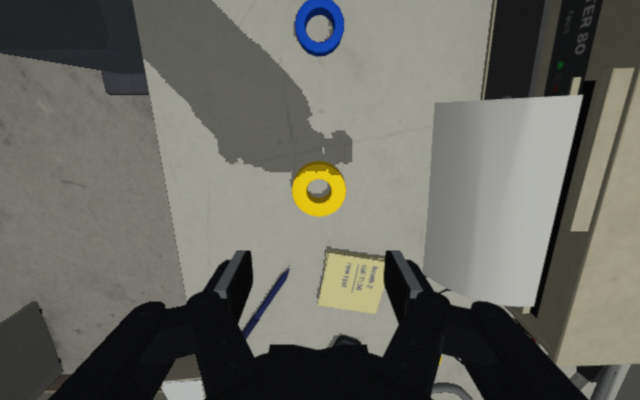

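The picture shows the open fingertips at about (235,252) and (400,252). Depth puts the tips clearly higher relative to the reported TCP than nose_length says, which explains the miss. I'll find the true tip height with a guarded touch on bare desk, using shut fingers and then a pre-opened gripper.

```bash
python3 - <<'E'
from station import r
from h import *
W=world(dict(np.load("g.npz"))); 
print("tip column z rel TCP",[(v,*(W[v,310,1:]-[-.301,.1491]).round(3)) for v in range(238,262,3)])
r.command_gripper(0.)
p=[.512,-.228]
r.move_linear([*p,.06],max_speed=.25); r.sleep(.2); f0=r.observe()["ft_force"]
hit=r.move_linear([*p,-.02],max_speed=.04,max_force=5)
o=r.observe(); print("shut",hit,o["eef_pos"],o["ft_force"]-f0,o["time"])
E
```

```text
tip column z rel TCP [(238, np.float64(-0.066), np.float64(-0.15)), (241, np.float64(-0.069), np.float64(-0.149)), (244, np.float64(0.011), np.float64(0.015)), (247, np.float64(0.011), np.float64(0.018)), (250, np.float64(0.011), np.float64(0.02)), (253, np.float64(0.012), np.float64(0.025)), (256, np.float64(0.012), np.float64(0.028)), (259, np.float64(0.011), np.float64(0.031))]
shut True [ 0.511926   -0.22799617 -0.00926636] [-1.47624758  1.22551642  8.60720061] 11.6333
```

Touch result: the shut tips meet the desk at reported TCP z ≈ -0.009, so the tips stand about 10 mm behind the reported TCP. I'll grasp at z ≈ -0.008 with a pre-opened gripper.

```bash
cat >> h.py <<'E'
from station import r
D=[np.pi,0,np.pi/2]
def pick(x,y,opening,col,zg=-.008):
    r.move_linear([*r.observe()["eef_pos"][:2],.07],max_speed=.25)
    r.command_gripper(opening)
    r.move_to([x,y,.06],D); r.sleep(.2)
    print("hit",r.move_linear([x,y,zg],max_speed=.07,max_force=6),r.observe()["eef_pos"])
    r.command_gripper(0.); o=r.observe(); print("gap",o["finger_gap"],o["finger_force"])
    r.move_linear([x,y,.14],max_speed=.2); r.sleep(.2)
    o=r.observe(); im=r.get_image("wrist"); print("lift",o["eef_pos"],o["finger_gap"],o["time"])
    for q in rings(im,col,zhi=.3): print(*q,"rel",(q[2]-o["eef_pos"]).round(4))
    return im
E
python3 - <<'E'
from h import *
im=pick(.5121,-.3012,.78,"yellow"); cv2.imwrite("pics/g3.png",im["color"][...,::-1])
E
```

```text
hit False [ 0.51239701 -0.3014691  -0.00758775]
gap 0.6518132234816688 62.98770111054182
lift [ 0.51139355 -0.30085556  0.13878234] 0.6523891581183122 15.825
[318. 268.] 8719 [ 0.5107 -0.3014  0.1672] 0.0585 [ 0.5109 -0.2979] rel [-0.0007 -0.0005  0.0284]
[429. 365.] 783 [ 0.5947 -0.421   0.0218] 0.2994 [ 0.6508 -0.5308] rel [ 0.0833 -0.1201 -0.117 ]
```

View pics/g3.png

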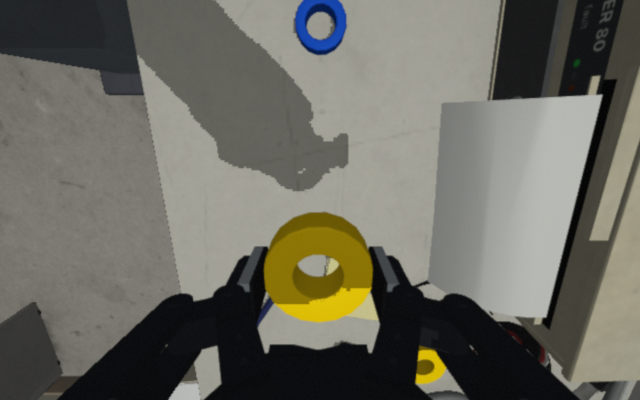

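The picture shows the yellow ring held level between the fingers, centred at about (318,268) and within 1 mm of the tool axis. Next I'll thread it.

```bash
cat >> h.py <<'E'
def place(x,y,zend,zfree,opening):
    r.move_linear([x,y,.15],max_speed=.25); r.sleep(.3)
    print("over",r.observe()["eef_pos"])
    h1=r.move_linear([x,y,zfree],max_speed=.07,max_force=8); o=r.observe(); print("down",h1,o["eef_pos"],o["ft_force"])
    if h1: return False
    h2=r.move_linear([x,y,zend],max_speed=.03,max_force=4); o=r.observe(); print("seat",h2,o["eef_pos"],o["ft_force"],o["finger_gap"])
    r.command_gripper(opening); r.sleep(.2)
    r.move_linear([x,y,.15],max_speed=.2); print(r.observe()["time"]); return True
E
python3 - <<'E'
from h import *
print(place(.433,.054,.024,.036,.8))
r.move_linear([.46,.0,.22],max_speed=.25); r.sleep(.2)
im=r.get_image("wrist")
for c in HUE:
    for q in rings(im,c): print(c,*q)
cv2.imwrite("pics/p1.png",im["color"][...,::-1]); print(r.observe()["time"])
E
```

```text
over [0.43307982 0.05351474 0.14997793]
down False [0.4332676  0.05413443 0.03629791] [-0.20133229  0.06549774 -0.43481988]
seat True [0.43348836 0.05428304 0.02914151] [-1.19277217  0.69023432 10.17647653] 0.6517971651817722
21.125
True
red [303. 124.] 764 [0.4333 0.054  0.0358] 0.0732 [0.4464 0.0721]
red [285. 227.] 1049 [ 0.4119 -0.0756  0.0163] 0.055 [ 0.4128 -0.0745]
yellow [295. 134.] 1717 [0.4328 0.0537 0.0578] 0.0571 [0.4332 0.0549]
blue [355. 273.] 578 [ 0.5116 -0.1495  0.0216] 0.044 [ 0.5123 -0.1466]
21.8917
```

View pics/p1.png

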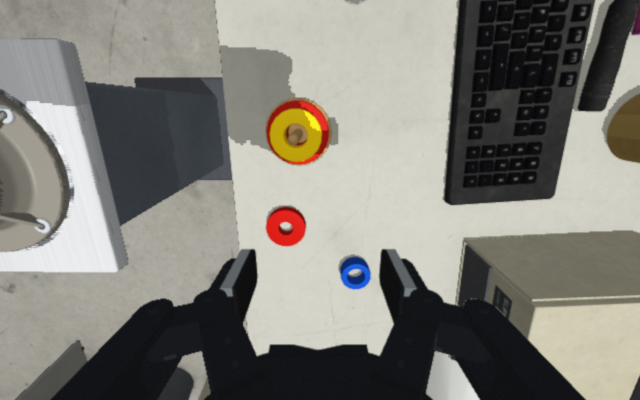

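The picture shows the yellow ring on the red one at (296,134), with its top at 57.8 mm, flat and threaded. The blue ring is at (355,273). Next I'll pick it.

```bash
python3 - <<'E'
from h import *
r.move_linear([.5124,-.1497,.15],max_speed=.25)
im=pick(.5124,-.1497,.64,"blue",zg=-.006)
if r.observe()["finger_gap"]>.4:
    print(place(.433,.054,.045,.058,.68))
    r.move_linear([.46,.0,.22],max_speed=.25); r.sleep(.2)
    im=r.get_image("wrist")
    for c in HUE:
        for q in rings(im,c): print(c,*q)
cv2.imwrite("pics/p2.png",im["color"][...,::-1]); print(r.observe()["time"])
E
```

```text
hit False [ 0.51272915 -0.14988233 -0.0056503 ]
gap 0.49106547069724377 59.72157312557101
lift [ 0.51165892 -0.14960365  0.13893004] 0.4912357837170654 26.3917
[318. 266.] 4777 [ 0.511  -0.1505  0.1653] 0.0459 [ 0.5112 -0.1475] rel [-0.0007 -0.0009  0.0264]
over [0.43319917 0.05315956 0.14996342]
down False [0.43331247 0.05410084 0.05832817] [0.18406129 0.00628153 0.00193735]
seat True [0.43359247 0.05430713 0.05296983] [-0.6177683   0.7064511   7.05540293] 0.489510246263807
30.675
True
red [303. 123.] 758 [0.4335 0.0538 0.0358] 0.0734 [0.4464 0.0721]
red [285. 227.] 1049 [ 0.4123 -0.0757  0.0163] 0.0552 [ 0.4128 -0.0744]
yellow [299. 129.] 624 [0.4328 0.0538 0.0578] 0.0571 [0.441  0.0645]
blue [294. 137.] 882 [0.4331 0.0541 0.0798] 0.0429 [0.4334 0.054 ]
31.4417
```

View pics/p2.png

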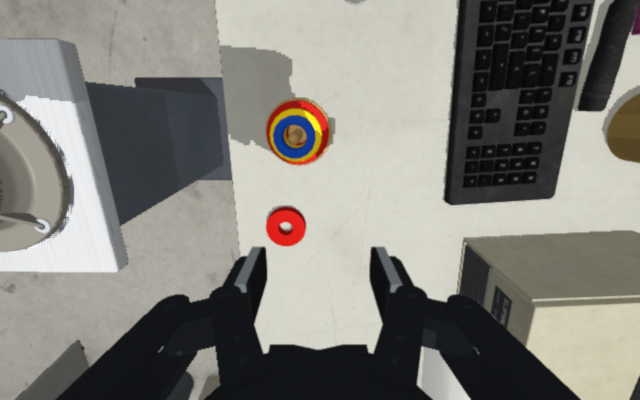

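The picture shows all three rings concentric on the spindle at (296,134). Their tops are at 36, 58 and 80 mm, so they lie flat, and the gripper is clear of them.

```bash
python3 -c "
from station import r
print(r.close_job())"
```

```text
the job is handed in; nothing more can be done
None
```

The job is handed in: the yellow ring lies flat on the red and the blue on top of it, all threaded on the spindle, finished at about 31 s of the 53 s allowed (the first grasp at the yellow ring closed on air and was repeated).

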